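Wedge the rocking filling machine level

ROBOT

A 6-joint arm with a two-finger parallel gripper is mounted at the origin on the work surface. World frame = base frame: x ahead of the robot, y to its left, z up, the work surface at z = 0. Lengths are in m, angles in rad, forces in N, time in s.
With the tool pointing down it reaches from about 0.35 to 1 m from the base axis. Payload 7.1 kg.
Tool frame: the origin (TCP) lies midway between the tips of the shut fingers; the grasp point (between the pads) lies 19 mm behind it; z points along the fingers, y is the direction in which the jaws open and shut (so a half turn about z gives the same grasp; the last joint's range is limited). The gripper opens to 85 mm and grips with 20 to 120 N. Pads are 22 mm wide; open, the fingers measure 114 mm over their backs; the gripper's body (76 mm by 85 mm) begins 54 mm behind the grasp point. The pads swing forward as they close: fully open they stand 13 mm farther back than shut.
Start: joints at [-1.225, 0.423, 1.63, -0, 1.089, -0.019], TCP at [0.223, -0.584, 0.231] pointing down, gripper open.
Joint ranges: [-3, 3], [-0.9, 2.11], [0.09, 2.58], [-1.31, 4.45], [0.11, 2.69], [-2.54, 2.54]. Speed limits (rad/s): [2.39, 2.39, 3.01, 3.14, 3.14, 3.14].

INTERFACE

Orientations are given as a unit quaternion [w, x, y, z].
In Python, from plant import bot gives the robot as it stands.
- The arm moves only by the tool move_arm, never from a script. Its argument "targets" is a list of rows, each a list of 7 numbers: the shift along the tool's x, y, z in mm, then the turn, a rotation vector about the tool's x, y, z in rad, then the finger opening in mm, from 0 to 85.4. A call has 1 to 10 rows; each row shifts and turns the pose as measured when the row begins, along the tool's axes as they then stand; what a row does not reach is not made up. A row lasts 1/12 s, in which the tool goes at most 41.7 mm and 7.16 degrees, less where a joint would pass 70% of its speed; a pose out of reach is approached as far as the arm can. A call is refused whole if a number of a shift passes 41.7 or a number of a turn 0.125, either way. A call with a gripper value outside its range is refused whole. The fingers move at their own pace and stop on an object; "force" is the grip in N (left out, the last holds). Time passes only in rows, so rows that do not move let the fingers close. It gives the time, the measured TCP pose, the force and the opening at its end, in the units of the state.
- bot.get_state(): the state, without advancing time (a new reading comes with each control period).
- bot.snapshot(name): name is "scene" or "side" or "wrist"; returns (picture, depth): 384x512x3 uint8, red, green, blue; 384x512 float32, m along the optical axis (not along the pixel's ray), 0 where there is no reading.
- bot.calibration(name): a dict with "camera_matrix" (3x3 intrinsics, pixels), "view" (4x4, takes a point from world to camera coordinates). Camera axes: x right, y down, z forward; pixel columns grow to the right and rows downward; lengths in m; the calibration is good to about 2 mm. A picture is of the moment at which its call begins: read the wrist's pose just before it. calibration takes no time and is no camera call; for the wrist camera it gives the pose at the moment of the call.
- bot.sign_off(): hands the job in, once; it reports no verdict.
The state is a dict: "t": time; "joint_pos": joint angles; "dq": joint speeds; "effort": joint torques, N m; "eef_pos": TCP position; "eef_rot": TCP orientation; "contact_force": force on the tool from outside, world axes, zero at the start; "ft_torque": the same for the moment, N m; "gripper_width": opening from 0.0 (shut) to 1.0 (fully open).
Only numpy, scipy, OpenCV 4.12 (cv2) and the standard library are available. Lean on these libraries where they do the work, as an engineer would, in place of code of your own. Each camera call takes 0.05 s, during which the arm holds its last target.

TASK

The small filling machine rocks because its front left foot (left as you face the controls) has lost its rubber pad: push the wooden wedge along the table, thin edge first, under that short foot until the machine stands level on all its feet. Then press down firmly with a fingertip on the lug right above that foot for a second to prove that it stays put, and let go, leaving the wedge in place. Only push and press: do not pick the wedge up, and leave the other things on the table alone.

Things in the scene. Friction and masses are not known exactly. Their poses are not given: they have to be found in the camera images.
- base: Filling machine, fixed in place. Origin on the table under its centre; x from front (controls) to back, y to the left as you face the controls. Steel base plate x -100 to 165, y -120 to 120 mm, underside 30, top 42 mm up when level. Cabinet on it: x 5 to 165, y -90 to 90, 255 mm high with barrel. Feet at x +-130, y +-95, the front two under plate lugs 36 wide, on rubber pads 34 across, 10 thick; the short foot (-130, +95) has lost its pad.
- unit (a joint): Lean of the machine onto its short foot, rad, about the line through the feet at (-130, -95) and (130, 95) mm. 0 = level, all feet bear, a hard stop; 0.06 = bare foot down on the table, as at the start. The foot rises 0.15 mm per 0.001 rad. About 5 kg but nearly balanced: only some 2 to 6 N rest on the short foot.
- short_foot (a point): Lowest point of the short foot: a bare steel stud 20 mm across with a ball-shaped end of 10 mm radius. It must stand about 10 mm above the table for the machine to be level. Moves with the machine.
- corner_top (a point): Point on top of the round-ended plate lug (36 mm wide, 12 thick) straight above the short foot, 32 mm above the foot's lowest point, the place to press; 18 mm from the lug's front and side edges; the cabinet begins 135 mm behind it. Moves with the machine.
- wedge: Plain wooden wedge, 120 long (x) x 50 wide (y) mm, 90 g. Origin: underside centre. Sharp thin edge at x = +60, on the table; the top ramps straight to 22 mm at x = -40, then flat to the upright heel face at x = -60. Level (10 mm) is met with the thin edge about 45 mm past the foot's centre. Starts before the machine, edge roughly towards the foot. Driving it in takes some 3 to 15 N; friction then holds it.
- wedge_heel (a point): Centre of the wedge's upright heel face (50 x 22 mm), 11 mm above the table: where to push.
- wedge_edge (a point): Middle of the wedge's thin edge, at table height.
- block: Bystander: flat wooden packing block of even thickness, 80 x 30 x 16 mm; origin under its centre.
- pad: Bystander: loose worn rubber disc, 34 mm across, 10 mm high; origin under its centre.
- clamp: Bystander: steel pipe ring, 64 mm across, 14 mm high; origin under its centre.
- nozzle: Bystander: steel filling nozzle standing on its flange, 44 mm across, 55 mm high; origin under its centre.
- cup: Bystander: steel cup, 60 mm across, 60 mm high; origin under its centre.
- jar: Bystander: glass jar, 50 mm across, 65 mm high; origin under its centre.
- wrench: Bystander: steel wrench, 140 mm long, lying flat; origin under its middle.
Things that resemble listed ones, but are neither listed nor needed, are in the scene too. Leave any turquoise look-alike of the wedge alone.

How it is judged:
By the outcome, as a careful person would: the job done as asked, in the order asked, and still so for the second after the job is handed in, with the robot touching nothing.
It also fails if it takes over 70 s, if anything falls off the work surface, if the arm or the gripper's body presses on something with over 40 N, if the wrist force passes 120 N, or if a joint passes its speed limit or range.

## Working session

There is one attempt and no reset: what is moved stays moved. The work goes in short steps, Python scripts to look and compute and a tool call to move; the robot and the scene stay as the last step left them, time stands still between calls to the robot, and variables do not carry over. Pictures are saved under pics/ and viewed, and the job is handed in when it is done.

Besides the shell and the picture viewer there is one more tool, called after "Request:" as name(argument=value, ...), one argument or row to a line, values as JSON. move_arm: Moves the arm, as the interface text tells. Its arguments: {"type":"object","properties":{"targets":{"type":"array"},"force":{"type":"number"}},"required":["targets"]}

```bash
mkdir -p pics; ls; python3 - <<'E'
from plant import bot
import cv2,numpy as np
s=bot.get_state();print({k:np.round(v,3) for k,v in s.items()})
for n in("scene","side"):
    p,d=bot.snapshot(n);cv2.imwrite(f"pics/{n}0.png",cv2.resize(p[:,:,::-1],(800,600)));np.savez(f"pics/{n}0.npz",p=p,d=d)
    c=bot.calibration(n);print(np.round(c["camera_matrix"],1),np.round(c["view"],3))
E
```

```text
pics
{'t': np.float64(0.0), 'joint_pos': array([-1.225,  0.424,  1.631,  0.   ,  1.089, -0.019]), 'dq': array([-0.001, -0.001, -0.   , -0.   ,  0.001,  0.001]), 'effort': array([-4.0000e-03, -5.5739e+01, -2.8174e+01, -0.0000e+00,  7.0000e-03,
        0.0000e+00]), 'eef_pos': array([ 0.223, -0.583,  0.231]), 'eef_rot': array([-0.001,  0.983,  0.181, -0.   ]), 'contact_force': array([ 0.694,  0.42 , -0.292]), 'ft_torque': array([ 0.025, -0.011,  0.024]), 'gripper_width': np.float64(0.997)}
[[489.7   0.  263.5]
 [  0.  489.7 192. ]
 [  0.    0.    1. ]] [[ 0.788  0.616 -0.009 -0.455]
 [ 0.457 -0.594 -0.662 -0.2  ]
 [-0.413  0.517 -0.749  1.243]
 [ 0.     0.     0.     1.   ]]
[[358.4   0.  253.6]
 [  0.  358.4 198.3]
 [  0.    0.    1. ]] [[-0.955 -0.298 -0.012  0.519]
 [-0.209  0.698 -0.685  0.147]
 [ 0.212 -0.651 -0.729  0.792]
 [ 0.     0.     0.     1.   ]]
```

View pics/scene0.png

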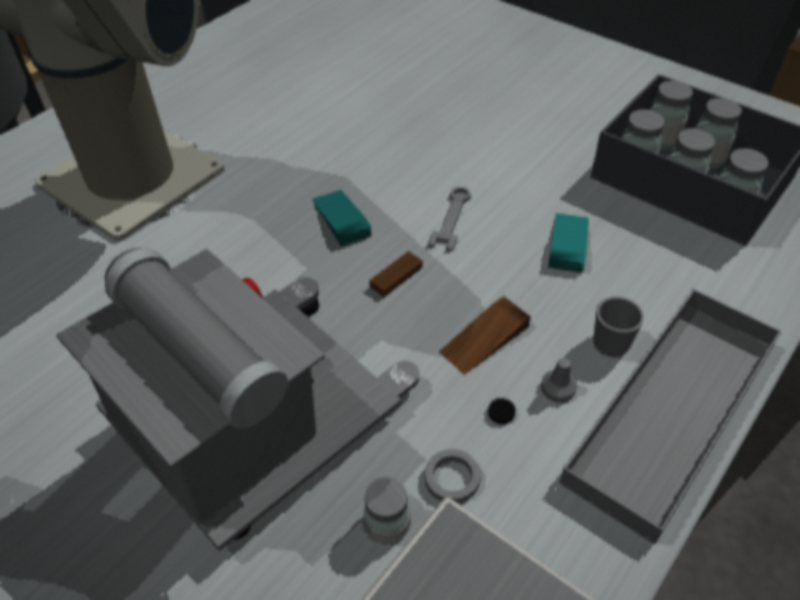

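View pics/side0.png

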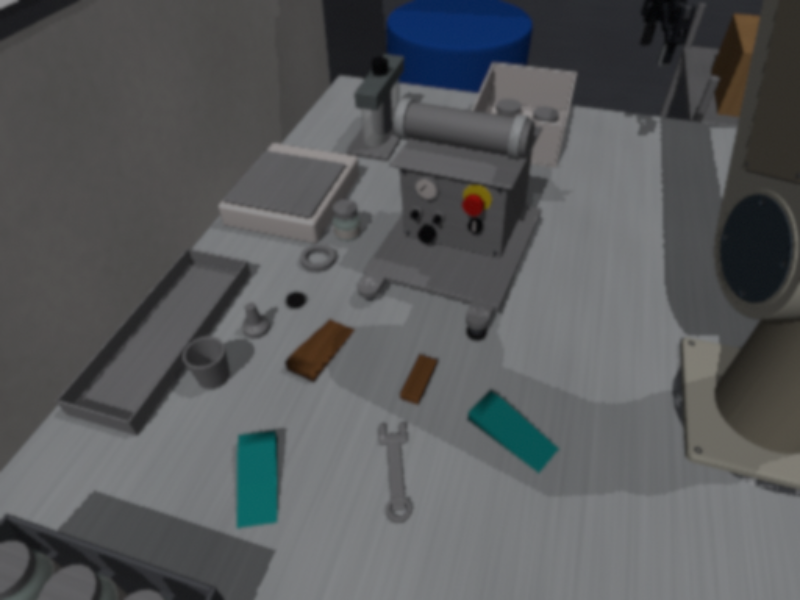

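The scene view shows the brown wedge at about (485,333) with its thin edge towards the short-foot lug at (403,375). In the side view they are at (320,348) and (370,288). The brown block, the black pad and the two turquoise look-alikes are separate. Next I'll measure the positions.

```bash
cat > h.py <<'E'
import numpy as np,cv2
def world(c,u,v,z=None,d=None):
    K=np.array(c["camera_matrix"]);V=np.array(c["view"]);R=V[:3,:3];t=V[:3,3]
    u=np.asarray(u,float);v=np.asarray(v,float)
    r=np.stack([(u-K[0,2])/K[0,0],(v-K[1,2])/K[1,1],np.ones_like(u)],-1)
    o=-R.T@t; w=r@R
    if d is not None: return o+w*np.asarray(d)[...,None]
    return o+w*((z-o[2])/w[...,2])[...,None]
def proj(c,P):
    K=np.array(c["camera_matrix"]);V=np.array(c["view"]);q=np.asarray(P)@V[:3,:3].T+V[:3,3]
    q=q@K.T;return q[...,:2]/q[...,2:]
def brown(p):
    h=cv2.cvtColor(p,cv2.COLOR_RGB2HSV);return ((h[...,0]<20)&(h[...,1]>110)&(h[...,2]>30)).astype(np.uint8)
E
python3 - <<'E'
from plant import bot
from h import *
for n in("scene","side"):
    z=np.load(f"pics/{n}0.npz");p,d=z["p"],z["d"];c=bot.calibration(n)
    m=brown(p);k,l,st,ce=cv2.connectedComponentsWithStats(m)
    for i in range(1,k):
        if st[i,4]<100: continue
        v,u=np.where(l==i);P=world(c,u,v,d=d[v,u]);
        print(n,st[i],ce[i].round(1),P.mean(0).round(3),P[:,2].min().round(3),P[:,2].max().round(3))
        r=cv2.minAreaRect((P[:,:2]*1000).astype(np.float32));print(np.round(r[0]),np.round(r[1]),cv2.boxPoints(r).round(0).tolist())
    x0,y0=( (255,240) if n=="scene" else (237,184))
    print("table z", np.median(world(c,np.arange(300,310),np.full(10,320),d=d[320,300:310])[:,2]))
    s=3.2/2;x0,y0=(int(403/1.5625)-45,int(375/1.5625)-45) if n=="scene" else (int(370/1.5625)-50,int(288/1.5625)-30)
    cr=p[y0:y0+75,x0:x0+100,::-1];print(x0,y0);cv2.imwrite(f"pics/{n}_crop.png",cv2.resize(cr,(800,600),interpolation=cv2.INTER_CUBIC))
    V,U=np.mgrid[y0:y0+75,x0:x0+100];Q=world(c,U,V,d=d[y0:y0+75,x0:x0+100])
    zz=Q[...,2];zi=np.clip(zz*1000*3,0,255).astype(np.uint8);cv2.imwrite(f"pics/{n}_z.png",cv2.resize(zi,(800,600),interpolation=cv2.INTER_NEAREST))
E
```

```text
scene [494  24  18  42 460] [505.   47.9] [ 0.698  1.177 -0.136] -0.199 0.795
[845. 381.] [  63. 1741.] [[665.0, 1233.0], [963.0, -482.0], [1025.0, -471.0], [727.0, 1243.0]]
scene [238 162  31  27 387] [252.9 174.8] [0.484 0.082 0.016] 0.005 0.021
[482.  85.] [77. 28.] [[465.0, 48.0], [493.0, 45.0], [500.0, 122.0], [472.0, 124.0]]
scene [ 282  191   56   47 1198] [310.2 214.1] [0.647 0.065 0.018] -0.002 0.795
[ 768. -191.] [103. 694.] [[572.0, 100.0], [870.0, -526.0], [963.0, -482.0], [665.0, 144.0]]
table z 0.0002581428981491274
212 195
side [ 457    9   29   65 1122] [470.2  39.8] [-0.084 -1.29  -0.021] -0.134 0.683
[  86. -461.] [2127.  109.] [[-187.0, -1490.0], [-81.0, -1513.0], [359.0, 568.0], [252.0, 591.0]]
side [296 124  14  16 170] [302.5 130.9] [ 0.462 -0.137  0.168] 0.123 0.683
[405. 197.] [ 33. 747.] [[326.0, 562.0], [451.0, -174.0], [484.0, -168.0], [359.0, 568.0]]
side [184 206  41  37 736] [203.5 223.8] [0.641 0.089 0.021] -0.0 0.683
[536. 306.] [ 98. 625.] [[359.0, 568.0], [625.0, 3.0], [713.0, 45.0], [447.0, 610.0]]
side [257 228  22  30 345] [267.4 242.5] [0.48  0.099 0.022] 0.008 0.683
[435. 313.] [ 45. 531.] [[359.0, 568.0], [468.0, 49.0], [511.0, 58.0], [402.0, 577.0]]
table z 0.0006181295960048794
186 154
```

View pics/scene_crop.png

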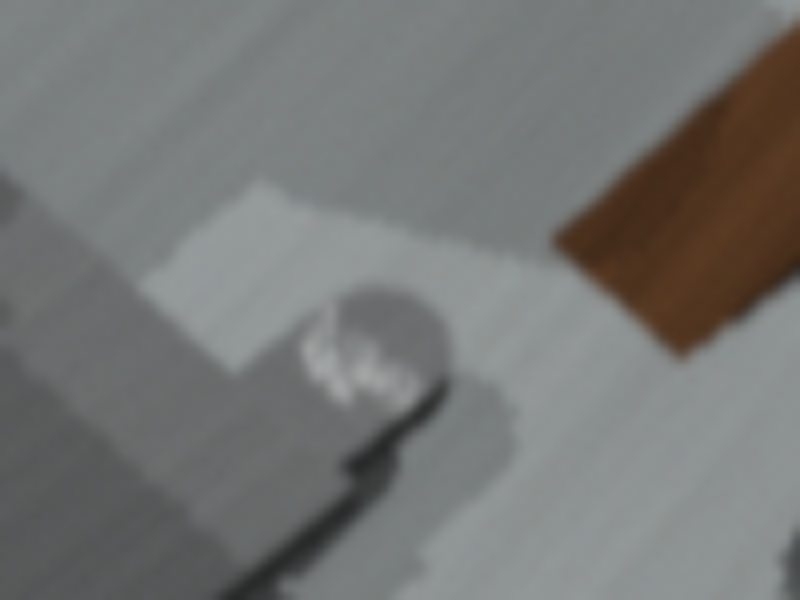

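View pics/side_crop.png

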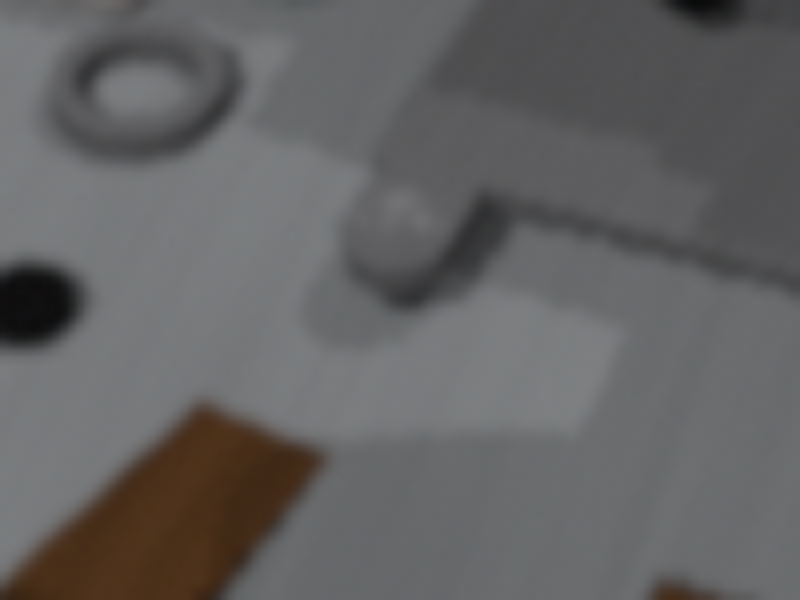

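View pics/scene_z.png

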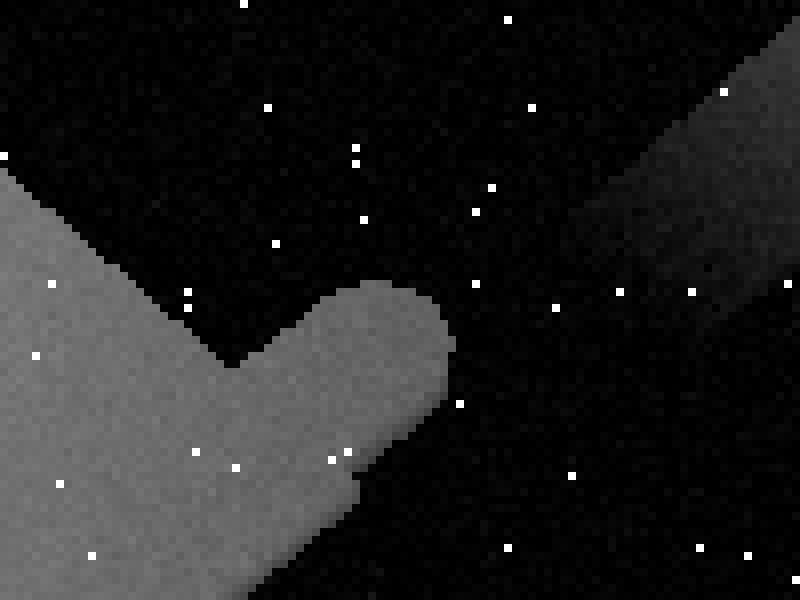

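```bash
python3 - <<'E'
from plant import bot
from h import *
for n in("scene","side"):
    z=np.load(f"pics/{n}0.npz");p,d=z["p"],z["d"];c=bot.calibration(n)
    V,U=np.mgrid[:384,:512];Q=world(c,U,V,d=d);Q[d<=0]=9
    m=brown(p);k,l,st,ce=cv2.connectedComponentsWithStats(m)
    i=[i for i in range(1,k) if np.hypot(*(ce[i]-((310,214) if n=="scene" else (203.5,224))))<8][0]
    P=Q[(l==i)&(Q[...,2]<.03)&(Q[...,2]>-.01)]*1000
    r=cv2.minAreaRect(P[:,:2].astype(np.float32));print(n,"wedge",np.round(r[1],1),cv2.boxPoints(r).round(1).tolist())
    # contour corners in image
    cn=max(cv2.findContours((l==i).astype(np.uint8),0,1)[0],key=cv2.contourArea);a=cv2.approxPolyDP(cn,2.5,True)[:,0]
    print([(x.tolist(),Q[x[1],x[0]].round(3).tolist(),world(c,x[0],x[1],z=0).round(3).tolist()) for x in a])
    # flat top
    # lug / plate
    x,y=(258,240) if n=="scene" else (236,183)
    mk=((Q[...,2]>.022)&(Q[...,2]<.06)).astype(np.uint8);mk=cv2.medianBlur(mk,3);k,l2,st,ce=cv2.connectedComponentsWithStats(mk)
    M=l2==l2[y,x];pl=Q[M]*1000;print("plate n",len(pl))
    A=np.c_[pl[:,:2],np.ones(len(pl))];co=np.linalg.lstsq(A,pl[:,2],rcond=None)[0]
    e=pl[:,2]-A@co;g=abs(e)<4;co=np.linalg.lstsq(A[g],pl[g,2],rcond=None)[0];print("plane",co.round(4))
    np.save(f"pics/{n}_plate.npy",pl[g])
    h=cv2.convexHull(pl[g][:,:2].astype(np.float32));print(cv2.approxPolyDP(h,3,True)[:,0].round(0).tolist())
    sc=2;im=np.zeros((600,800),np.uint8)
    q=((pl[g][:,:2]-[150,-150])*sc).astype(int)
    q=q[(q>=0).all(1)&(q[:,0]<800)&(q[:,1]<600)];im[q[:,1],q[:,0]]=255;cv2.imwrite(f"pics/{n}_plan.png",im[::-1])
E
```

```text
scene wedge [116.7  49.6] [[607.7999877929688, 17.399999618530273], [656.2999877929688, 7.400000095367432], [679.9000244140625, 121.69999694824219], [631.4000244140625, 131.6999969482422]]
[([337, 203], [0.676, 0.121, 0.021], [0.668, 0.137, 0.0]), ([321, 191], [0.631, 0.128, 0.022], [0.622, 0.145, 0.0]), ([282, 225], [0.612, 0.017, 0.004], [0.61, 0.019, 0.0]), ([298, 237], [0.655, 0.013, 0.002], [0.654, 0.014, 0.0]), ([329, 214], [0.672, 0.099, 0.004], [0.671, 0.102, 0.0])]
plate n 6166
plane [   0.4191    0.2172 -157.9231]
[[601.0, -296.0], [607.0, -254.0], [586.0, -190.0], [515.0, -74.0], [503.0, -73.0]]
side wedge [118.6  48.8] [[608.2000122070312, 21.100000381469727], [656.0999755859375, 11.800000190734863], [678.7000122070312, 128.1999969482422], [630.7999877929688, 137.5]]
[([224, 211], [0.615, 0.023, 0.002], [0.616, 0.021, 0.0]), ([210, 206], [0.655, 0.018, 0.004], [0.657, 0.015, 0.0]), ([186, 228], [0.675, 0.115, 0.023], [0.685, 0.099, 0.0]), ([185, 235], [0.673, 0.128, 0.013], [0.679, 0.119, 0.0]), ([200, 242], [0.631, 0.136, 0.012], [0.636, 0.128, 0.0])]
plate n 3949
plane [3.49000e-02 1.44900e-01 4.38497e+01]
[[615.0, -194.0], [615.0, -186.0], [572.0, -160.0], [392.0, -77.0], [389.0, -90.0]]
```

View pics/scene_plan.png

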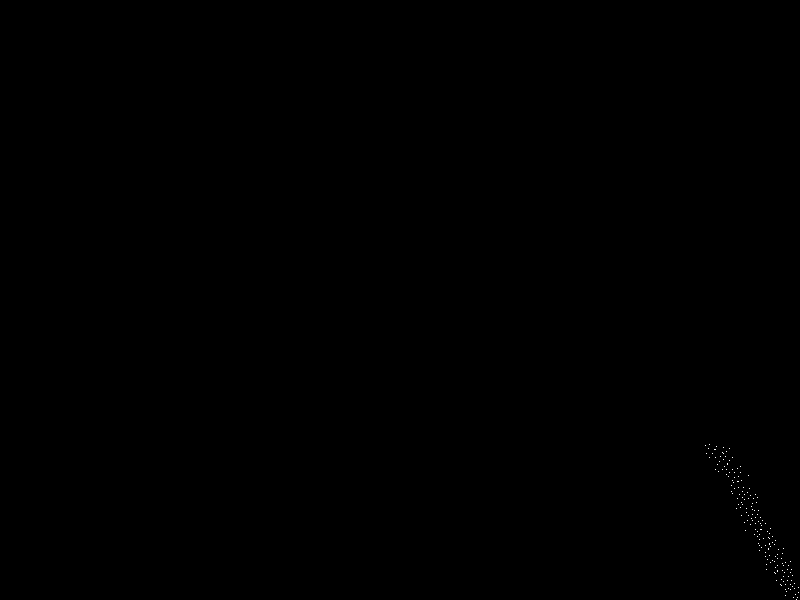

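View pics/side_plan.png

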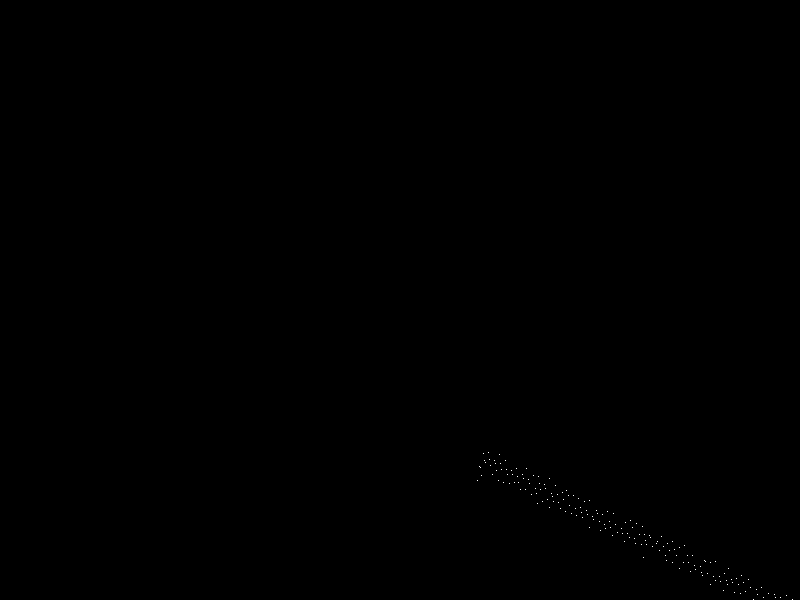

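```bash
python3 - <<'E'
from plant import bot
from h import *
allp=[]
for n in("scene","side"):
    z=np.load(f"pics/{n}0.npz");p,d=z["p"],z["d"];c=bot.calibration(n)
    V,U=np.mgrid[:384,:512];Q=world(c,U,V,d=d)*1000;Q[d<=0]=9000
    x,y=(258,240) if n=="scene" else (236,183)
    print("lug pt",np.median(Q[y-2:y+3,x-2:x+3].reshape(-1,3),0).round(1))
    pl=Q[(Q[...,2]>20)&(Q[...,2]<55)]
    L=np.median(Q[y-2:y+3,x-2:x+3].reshape(-1,3),0)
    pl=pl[(np.hypot(*(pl[:,:2]-L[:2]).T)<260)&(pl[:,1]<0)&(pl[:,0]<660)]
    co=np.array([0,0,34.]);
    for tol in (8,4,3,2.5,2.5,2.5):
        A=np.c_[pl[:,:2]-L[:2],np.ones(len(pl))];g=abs(pl[:,2]-A@co)<tol;co=np.linalg.lstsq(A[g],pl[g,2],rcond=None)[0]
    print("plane",co.round(4),g.sum());
    g=pl[g];np.save(f"pics/{n}_plate.npy",g)
    im=np.zeros((600,800),np.uint8)
    q=((g[:,:2]-[300,-330])*2).astype(int)
    q=q[(q>=0).all(1)&(q[:,0]<800)&(q[:,1]<600)];im[q[:,1],q[:,0]]=255;cv2.imwrite(f"pics/{n}_plan2.png",cv2.dilate(im,np.ones((3,3)))[::-1])
E
```

```text
lug pt [610.5 -59.5  33.6]
plane [-5.4300e-02 -2.8200e-02  3.3254e+01] 4529
lug pt [608.1 -51.   33.9]
plane [-5.23000e-02 -3.16000e-02  3.36638e+01] 3017
```

View pics/scene_plan2.png

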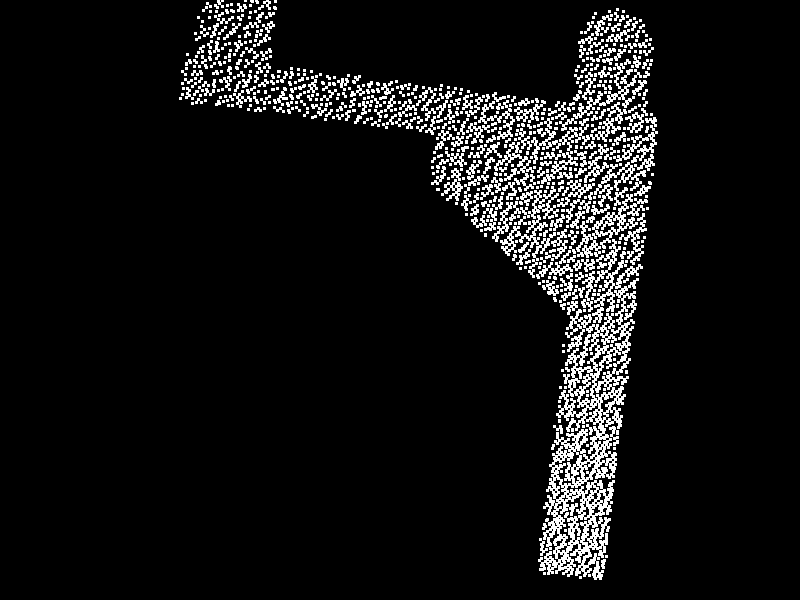

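View pics/side_plan2.png

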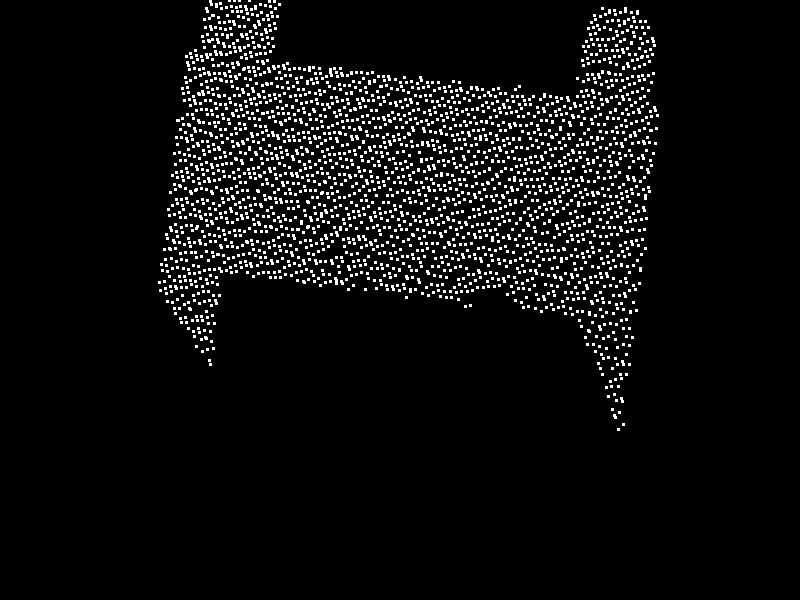

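The short foot is at about (607,-53), under a lug with top z≈33.5 mm. The wedge edge is at about (632,14) and its heel at (657,131), heading (-0.2,-0.98). I'll lift clear of the machine and turn the tool to face the heel, fingers shut.

Request:
move_arm(
  targets=[
    [0, 0, -40, 0, 0, -0.12, 0],
    [0, 0, -40, 0, 0, -0.12, 0],
    [0, 0, -40, 0, 0, -0.12, 0],
    [0, 0, -40, 0, 0, -0.12, 0],
    [0, 0, -40, 0, 0, -0.12, 0],
    [0, 0, -20, 0, 0, -0.12, 0],
    [0, 0, 0, 0, 0, -0.12, 0],
    [0, 0, 0, 0, 0, -0.12, 0],
    [0, 0, 0, 0, 0, -0.06, 0],
  ],
)

```text
t: 0.85
eef_pos: [0.2222, -0.5817, 0.4567]
eef_rot: [-0.006, 0.756, 0.654, 0.002]
contact_force: [-0.1, 0.3, 0.0]
gripper_width: -0.003
```

```bash
cat >> h.py <<'E'
from scipy.spatial.transform import Rotation as Ro
def delta(bot,P):
    s=bot.get_state();q=np.array(s["eef_rot"]);R=Ro.from_quat(q[[1,2,3,0]]).as_matrix()
    print("t",round(float(s["t"]),2),"tcp",(np.array(s["eef_pos"])*1000).round(1),"xdir deg",np.degrees(np.arctan2(R[1,0],R[0,0])).round(2),"zaxis",R[:,2].round(3),"F",np.round(s["contact_force"],1),"q",np.round(s["joint_pos"],2),"gw",round(float(s["gripper_width"]),3))
    if P is not None: print("delta tool mm",(R.T@(np.array(P)-np.array(s["eef_pos"])*1000)).round(1))
E
python3 -c "
from plant import bot
from h import *
delta(bot,[664,165,430])"
```

```text
t 0.85 tcp [ 222.2 -581.7  456.7] xdir deg 81.71 zaxis [-0.004  0.012 -1.   ] F [-0.1  0.3  0. ] q [-1.22  0.26  1.35  0.    1.54 -1.08] gw -0.003
delta tool mm [802.2 329.7  33.6]
```

Request:
move_arm(
  targets=[
    [38, 15.5, 0, 0, 0, 0, 0],
    [38, 15.5, 0, 0, 0, 0, 0],
    [38, 15.5, 0, 0, 0, 0, 0],
    [38, 15.5, 0, 0, 0, 0, 0],
    [38, 15.5, 0, 0, 0, 0, 0],
    [38, 15.5, 0, 0, 0, 0, 0],
    [38, 15.5, 0, 0, 0, 0, 0],
    [38, 15.5, 0, 0, 0, 0, 0],
    [38, 15.5, 0, 0, 0, 0, 0],
    [38, 15.5, 0, 0, 0, 0, 0],
  ],
)

```text
t: 1.68
eef_pos: [0.4282, -0.2241, 0.4549]
eef_rot: [-0.009, 0.759, 0.651, 0.002]
contact_force: [1.2, -0.6, 1.1]
gripper_width: -0.0
```

Request:
move_arm(
  targets=[
    [38, 15.5, 0, 0, 0, 0, 0],
    [38, 15.5, 0, 0, 0, 0, 0],
    [38, 15.5, 0, 0, 0, 0, 0],
    [38, 15.5, 0, 0, 0, 0, 0],
    [38, 15.5, 0, 0, 0, 0, 0],
    [38, 15.5, 0, 0, 0, 0, 0],
    [38, 15.5, 0, 0, 0, 0, 0],
    [38, 15.5, 0, 0, 0, 0, 0],
    [38, 15.5, 0, 0, 0, 0, 0],
    [38, 15.5, 0, 0, 0, 0, 0],
  ],
)

```text
t: 2.52
eef_pos: [0.6367, 0.1368, 0.4556]
eef_rot: [-0.01, 0.759, 0.651, -0.0]
contact_force: [0.9, -0.5, 1.1]
gripper_width: 0.004
```

```bash
python3 -c "
from plant import bot
from h import *
delta(bot,[664,165,250])
p,d=bot.snapshot('wrist');np.savez('pics/w1.npz',p=p,d=d);cv2.imwrite('pics/w1.png',cv2.resize(p[:,:,::-1],(800,600)))"
```

```text
t 2.52 tcp [636.7 136.8 455.6] xdir deg 81.28 zaxis [-0.013  0.015 -1.   ] F [ 0.9 -0.5  1.1] q [0.19 0.31 1.29 0.02 1.55 0.34] gw 0.004
delta tool mm [ 29.5  25.8 205.6]
```

View pics/w1.png

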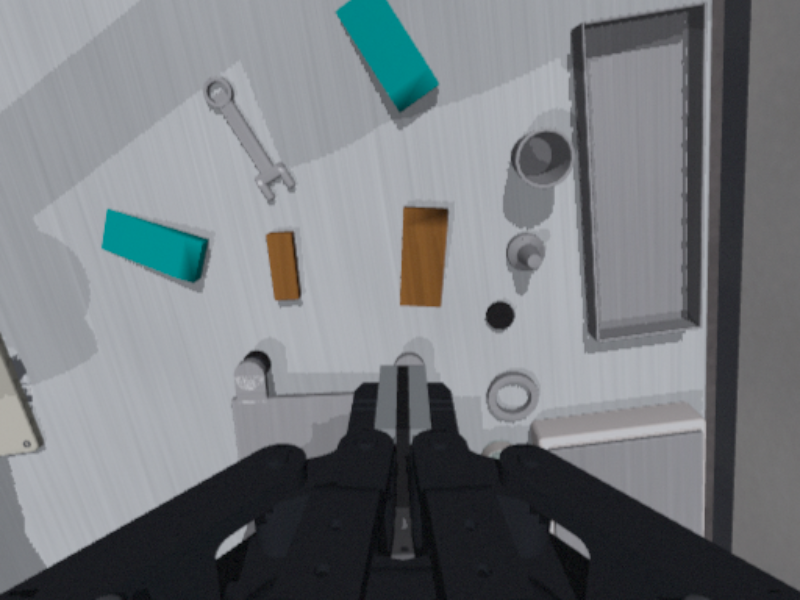

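The wrist view shows the wedge at x 401–447, y 207–306, with its thin edge at the bottom (y≈306). The lug tip at (409,357) is just visible above the fingers, and the area around the heel is clear. I'll refine the positions from this view.

```bash
python3 - <<'E'
from plant import bot
from h import *
z=np.load("pics/w1.npz");p,d=z["p"],z["d"];c=bot.calibration("wrist")
m=brown(p);k,l,st,ce=cv2.connectedComponentsWithStats(m);i=l[165,270]
cn=max(cv2.findContours((l==i).astype(np.uint8),0,1)[0],key=cv2.contourArea)
for e in(2,):
    a=cv2.approxPolyDP(cn,e,True)[:,0];print([(x.tolist(),(1000*world(c,x[0],x[1],z=0)).round(1)[:2].tolist(),(1000*world(c,x[0],x[1],z=.022)).round(1)[:2].tolist()) for x in a])
V,U=np.where(l==i);Q=world(c,U,V,d=d[V,U])*1000;Q=Q[(Q[:,2]<40)&(d[V,U]>0)]
r=cv2.minAreaRect(Q[:,:2].astype(np.float32));print(np.round(r[1],1),cv2.boxPoints(r).round(1).tolist(),Q[:,2].min().round(1),Q[:,2].max().round(1))
V,U=np.mgrid[222:234,245:280];Q=world(c,U,V,d=d[222:234,245:280])*1000
g=Q[(Q[...,2]>26)&(Q[...,2]<42)];print("lug",g.min(0).round(1),g.max(0).round(1))
print(p.shape, c["camera_matrix"].round(1).tolist())
E
```

```text
[([259, 133], [633.7, 141.3], [634.4, 144.1]), ([256, 194], [611.3, 28.7], [612.8, 35.7]), ([281, 195], [657.8, 20.0], [657.5, 27.3]), ([285, 134], [679.4, 132.8], [678.4, 135.9])]
[120.1  48.3] [[610.4000244140625, 26.799999237060547], [657.7999877929688, 17.799999237060547], [680.2000122070312, 135.8000030517578], [632.7999877929688, 144.8000030517578]] -3.2 23.3
lug [596.6 -41.3  26.2] [629.6 -25.6  32.1]
(384, 512, 3) [[332.8, 0.0, 257.3], [0.0, 332.8, 187.0], [0.0, 0.0, 1.0]]
```

Request:
move_arm(
  targets=[
    [20, 25, 40, 0, 0, 0.105, 0],
    [0, 0, 40, 0, 0, 0, 0],
    [0, 0, 40, 0, 0, 0, 0],
    [0, 0, 40, 0, 0, 0, 0],
    [0, 0, 0, 0, 0, 0, 0],
  ],
)

```text
t: 2.98
eef_pos: [0.6597, 0.1622, 0.2999]
eef_rot: [-0.011, 0.79, 0.613, 0.002]
contact_force: [-1.5, 0.1, -1.6]
gripper_width: -0.003
```

```bash
python3 -c "
from plant import bot
from h import *
delta(bot,[667,168,40])
p,d=bot.snapshot('wrist');c=bot.calibration('wrist');np.savez('pics/w2.npz',p=p,d=d);cv2.imwrite('pics/w2.png',cv2.resize(p[:,:,::-1],(800,600)))
m=brown(p);k,l,st,ce=cv2.connectedComponentsWithStats(m)
for i in range(1,k):
  if st[i,4]<300: continue
  V,U=np.where(l==i);Q=world(c,U,V,d=d[V,U])*1000;Q=Q[(Q[:,2]<40)&(d[V,U]>0)]
  r=cv2.minAreaRect(Q[:,:2].astype(np.float32));print(np.round(r[1],1),cv2.boxPoints(r).round(1).tolist())
"
```

```text
t 2.98 tcp [659.7 162.2 299.9] xdir deg 75.61 zaxis [-0.01   0.019 -1.   ] F [-1.5  0.1 -1.6] q [0.21 0.44 1.43 0.02 1.27 0.46] gw -0.003
delta tool mm [  3.3   9.3 259.9]
[113.7  48.6] [[611.4000244140625, 26.399999618530273], [659.0999755859375, 17.200000762939453], [680.7000122070312, 128.8000030517578], [633.0, 138.10000610351562]]
[79.5 30.3] [[465.1000061035156, 52.79999923706055], [495.20001220703125, 49.79999923706055], [502.8999938964844, 128.89999389648438], [472.79998779296875, 131.89999389648438]]
```

View pics/w2.png

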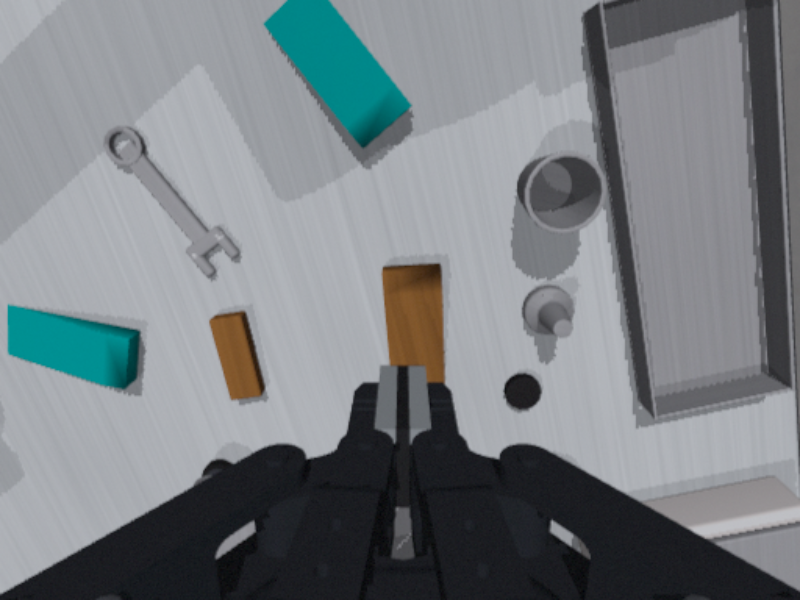

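The wrist view now agrees with the external cameras: the heel is at about (657,133). Next I'll descend behind it.

Request:
move_arm(
  targets=[
    [3, 9, 40, 0, 0, 0, 0],
    [0, 0, 40, 0, 0, 0, 0],
    [0, 0, 40, 0, 0, 0, 0],
    [0, 0, 40, 0, 0, 0, 0],
    [0, 0, 40, 0, 0, 0, 0],
    [0, 0, 40, 0, 0, 0, 0],
    [0, 0, 0, 0, 0, 0, 0],
  ],
)

```text
t: 3.62
eef_pos: [0.6892, 0.1705, 0.0861]
eef_rot: [-0.002, 0.79, 0.612, 0.02]
contact_force: [-1.1, -0.7, -1.2]
gripper_width: -0.001
```

```bash
python3 -c "
from plant import bot
from h import *
delta(bot,[666,165,9])
p,d=bot.snapshot('side');cv2.imwrite('pics/s2.png',cv2.resize(p[:,:,::-1],(800,600)))"
```

```text
t 3.62 tcp [689.2 170.5  86.1] xdir deg 75.57 zaxis [ 0.03   0.028 -0.999] F [-1.1 -0.7 -1.2] q [0.22 0.7  1.53 0.03 0.88 0.45] gw -0.001
delta tool mm [-13.8 -22.8  76.2]
```

View pics/s2.png

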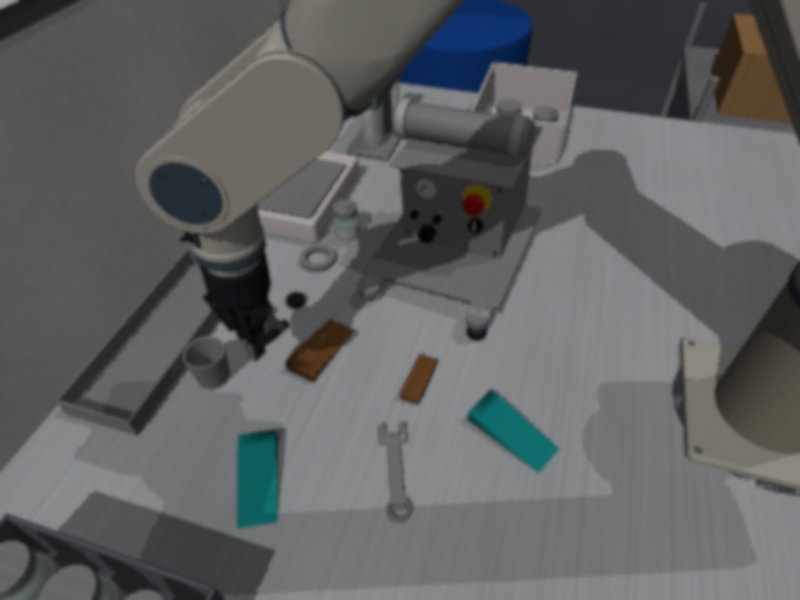

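```bash
cat >> h.py <<'E'
def goal(bot,P,ang):
    delta(bot,P);q=np.array(bot.get_state()["eef_rot"]);R=Ro.from_quat(q[[1,2,3,0]]).as_matrix()
    a=np.radians(ang);x=np.array([np.cos(a),np.sin(a),0]);z=np.array([0,0,-1.]);T=np.c_[x,np.cross(z,x),z]
    print("rotvec tool",Ro.from_matrix(R.T@T).as_rotvec().round(4))
E
python3 -c "
from plant import bot
from h import *
goal(bot,[666,168,40],75.5)"
```

```text
t 3.67 tcp [691.8 171.   90.7] xdir deg 75.57 zaxis [ 0.035  0.029 -0.999] F [ 0.7 -0.3  1.2] q [0.22 0.69 1.52 0.03 0.88 0.45] gw 0.001
delta tool mm [-11.2 -25.6  49.6]
rotvec tool [ 0.0267 -0.0369  0.0008]
```

Request:
move_arm(
  targets=[
    [-6, -13, 10, 0.013, -0.018, 0, 0],
    [-5, -12, 10, 0.013, -0.018, 0, 0],
    [0, 0, 15, 0, 0, 0, 0],
    [0, 0, 10, 0, 0, 0, 0],
    [0, 0, 0, 0, 0, 0, 0],
  ],
)

```text
t: 4.08
eef_pos: [0.6725, 0.1684, 0.0569]
eef_rot: [0.005, 0.791, 0.612, 0.008]
contact_force: [-0.0, -0.5, -0.5]
gripper_width: -0.0
```

```bash
python3 -c "
from plant import bot
from h import *
goal(bot,[666,165,9],75.5)"
```

```text
t 4.08 tcp [672.5 168.4  56.9] xdir deg 75.52 zaxis [ 0.018  0.002 -1.   ] F [-0.  -0.5 -0.5] q [ 0.23  0.72  1.56 -0.    0.84  0.48] gw -0.0
delta tool mm [-5.2 -6.3 47.8]
rotvec tool [ 0.0169 -0.0065  0.0003]
```

Request:
move_arm(
  targets=[
    [-2, -3, 15, 0.017, -0.006, 0, 0],
    [-2, -3, 12, 0, 0, 0, 0],
    [0, 0, 10, 0, 0, 0, 0],
    [0, 0, 6, 0, 0, 0, 0],
    [0, 0, 4, 0, 0, 0, 0],
    [0, 0, 0, 0, 0, 0, 0],
  ],
)

```text
t: 4.58
eef_pos: [0.6663, 0.1659, 0.0057]
eef_rot: [-0.0, 0.791, 0.612, 0.0]
contact_force: [-0.1, -0.4, -0.4]
gripper_width: -0.003
```

```bash
python3 -c "
from plant import bot
from h import *
goal(bot,[664,160,9],75.5)"
```

```text
t 4.58 tcp [666.3 165.9   5.7] xdir deg 75.51 zaxis [-0.     0.001 -1.   ] F [-0.1 -0.4 -0.4] q [0.23 0.79 1.57 0.   0.78 0.48] gw -0.003
delta tool mm [-6.3 -0.8 -3.3]
rotvec tool [-0.0005 -0.0007  0.0002]
```

Request:
move_arm(
  targets=[
    [-8, 0, -3, 0, 0, 0, 0],
    [-8, 0, 0, 0, 0, 0, 0],
    [-6, 0, 0, 0, 0, 0, 0],
    [-6, 0, 0, 0, 0, 0, 0],
    [-6, 0, 0, 0, 0, 0, 0],
    [-6, 0, 0, 0, 0, 0, 0],
    [-6, 0, 0, 0, 0, 0, 0],
    [-6, 0, 0, 0, 0, 0, 0],
    [0, 0, 0, 0, 0, 0, 0],
  ],
)

```text
t: 5.33
eef_pos: [0.6531, 0.1094, 0.0107]
eef_rot: [0.0, 0.791, 0.612, 0.001]
contact_force: [-0.1, 0.6, -0.2]
gripper_width: -0.001
```

```bash
cat > look.py <<'E'
import sys
from plant import bot
from h import *
tag=sys.argv[1]
goal(bot,None if len(sys.argv)<3 else eval(sys.argv[2]),75.5) if len(sys.argv)>2 else delta(bot,None)
for n in("scene","side"):
    p,d=bot.snapshot(n);c=bot.calibration(n);np.savez(f"pics/{n}{tag}.npz",p=p,d=d)
    m=brown(p);k,l,st,ce=cv2.connectedComponentsWithStats(m)
    V,U=np.mgrid[:384,:512];Q=world(c,U,V,d=d)*1000;Q[d<=0]=9000
    for i in range(1,k):
        if st[i,4]<100: continue
        P=Q[(l==i)&(Q[...,2]<30)&(Q[...,2]>-5)]
        if len(P)<100 or not(560<np.median(P[:,0])<720): continue
        r=cv2.minAreaRect(P[:,:2].astype(np.float32));print(n,np.round(r[1],1),cv2.boxPoints(r).round(0).tolist())
    y0,x0=(170,212) if n=="scene" else (154,176)
    cv2.imwrite(f"pics/{n}{tag}.png",cv2.resize(p[y0:y0+90,x0:x0+120,::-1],(800,600),interpolation=cv2.INTER_CUBIC))
E
python3 look.py A
```

```text
t 5.33 tcp [653.1 109.4  10.7] xdir deg 75.46 zaxis [ 0.003  0.001 -1.   ] F [-0.1  0.6 -0.2] q [0.15 0.76 1.63 0.   0.74 0.4 ] gw -0.001
scene [118.7  49.9] [[594.0, -11.0], [642.0, -24.0], [672.0, 91.0], [624.0, 104.0]]
side [119.3  46.6] [[597.0, -8.0], [642.0, -18.0], [668.0, 98.0], [623.0, 108.0]]
```

View pics/sceneA.png

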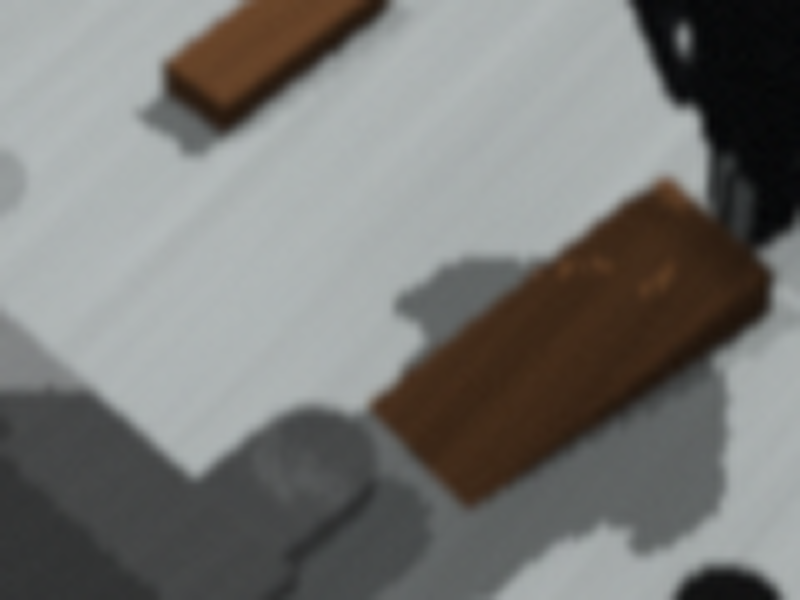

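View pics/sideA.png

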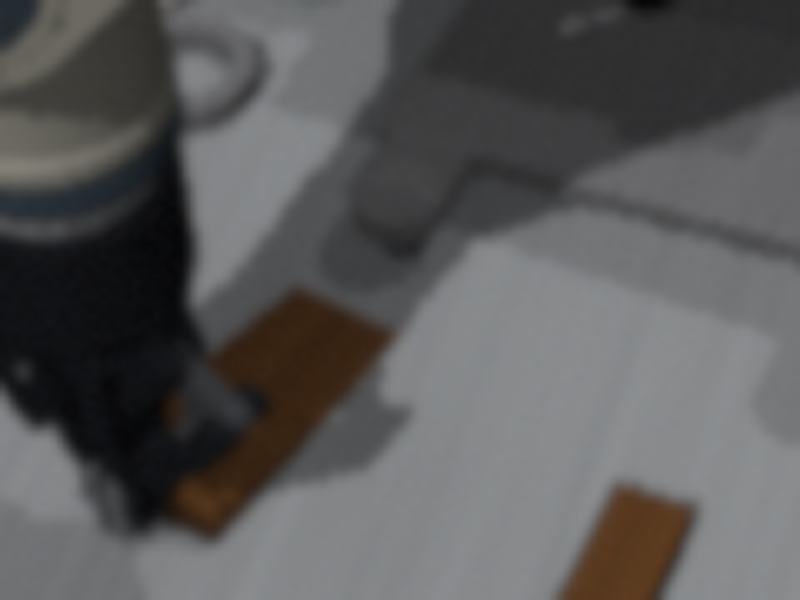

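The wedge followed the finger face: it now heads along 75–77°, and its centreline passes about 2 mm from the foot. Pushing on.

Request:
move_arm(
  targets=[
    [-6, 0, 0, 0, 0, 0, 0],
    [-6, 0, 0, 0, 0, 0, 0],
    [-6, 0, 0, 0, 0, 0, 0],
    [-6, 0, 0, 0, 0, 0, 0],
    [-6, 0, 0, 0, 0, 0, 0],
    [-6, 0, 0, 0, 0, 0, 0],
    [-6, 0, 0, 0, 0, 0, 0],
    [-6, 0, 0, 0, 0, 0, 0],
    [0, 0, 0, 0, 0, 0, 0],
  ],
)

```text
t: 6.18
eef_pos: [0.642, 0.0616, 0.0113]
eef_rot: [0.001, 0.791, 0.612, 0.004]
contact_force: [0.6, -0.5, -0.2]
gripper_width: -0.001
```

```bash
python3 look.py B [628.5,29.7,10]
```

```text
t 6.18 tcp [642.   61.6  11.3] xdir deg 75.5 zaxis [ 0.007  0.004 -1.   ] F [ 0.6 -0.5 -0.2] q [0.08 0.74 1.68 0.01 0.71 0.32] gw -0.001
delta tool mm [-34.3  -5.    1. ]
rotvec tool [ 0.0057 -0.0056  0.0001]
scene [118.8  49.1] [[582.0, -57.0], [629.0, -71.0], [663.0, 43.0], [616.0, 57.0]]
side [119.9  46.6] [[588.0, -56.0], [634.0, -61.0], [646.0, 58.0], [600.0, 63.0]]
```

View pics/sceneB.png

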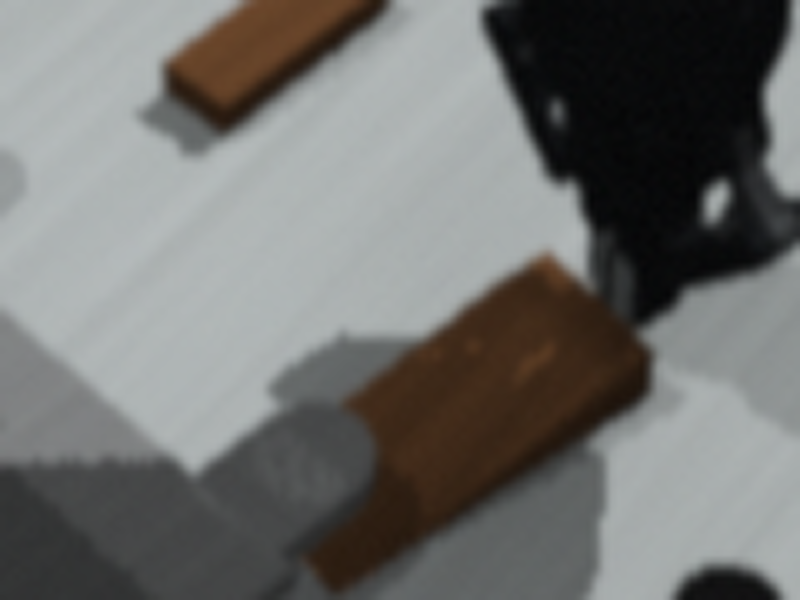

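View pics/sideB.png

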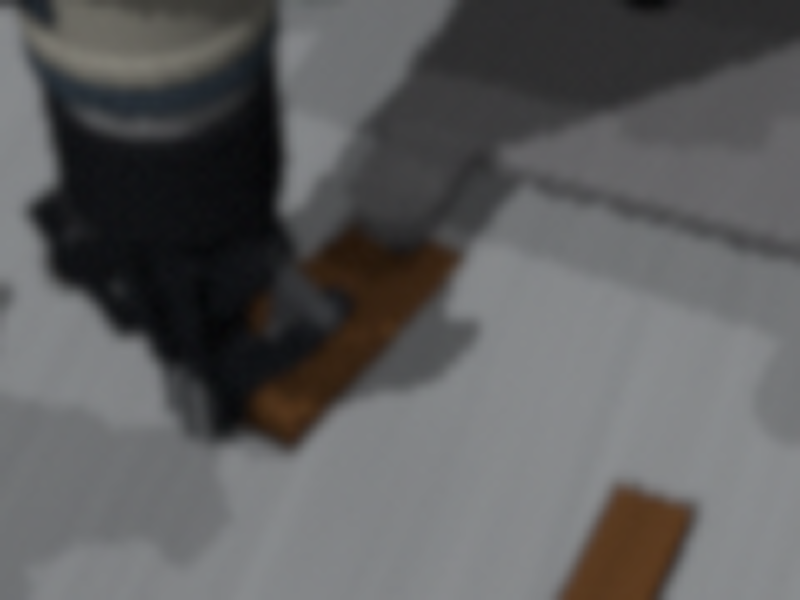

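Request:
move_arm(
  targets=[
    [-6, -0.5, 0, 0.003, -0.003, 0, 0],
    [-6, -0.5, 0, 0, 0, 0, 0],
    [-6, -0.5, 0, 0, 0, 0, 0],
    [-6, -0.5, 0, 0, 0, 0, 0],
  ],
)

```text
t: 6.62
eef_pos: [0.6358, 0.0421, 0.0115]
eef_rot: [0.0, 0.79, 0.613, 0.004]
contact_force: [1.8, 4.3, -1.4]
gripper_width: 0.002
```

```bash
python3 look.py C [628.5,29.7,10]
```

```text
t 6.62 tcp [635.8  42.1  11.5] xdir deg 75.59 zaxis [ 0.007  0.005 -1.   ] F [ 1.8  4.3 -1.4] q [0.05 0.73 1.7  0.01 0.7  0.29] gw 0.002
delta tool mm [-13.8  -4.    1.4]
rotvec tool [ 0.0054 -0.0062  0.0015]
scene [115.9  49. ] [[578.0, -77.0], [625.0, -89.0], [655.0, 23.0], [608.0, 35.0]]
side [119.   24.1] [[580.0, -77.0], [604.0, -81.0], [625.0, 36.0], [601.0, 40.0]]
```

View pics/sceneC.png

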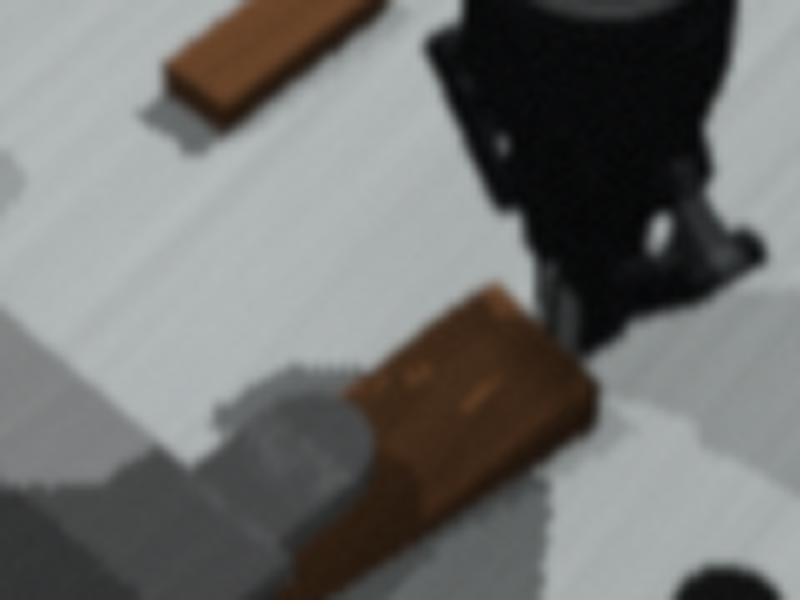

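Request:
move_arm(
  targets=[
    [-6, -0.5, 0, 0, 0, 0, 0],
    [-6, -0.5, 0, 0, 0, 0, 0],
  ],
)

```text
t: 6.88
eef_pos: [0.6321, 0.0311, 0.0114]
eef_rot: [0.0, 0.79, 0.613, 0.004]
contact_force: [1.0, 4.0, -1.5]
gripper_width: -0.0
```

```bash
cat > lvl.py <<'E'
import sys
from plant import bot
from h import *
goal(bot,[628.5,29.7,10],75.5)
n="scene";p,d=bot.snapshot(n);c=bot.calibration(n)
np.savez(f"pics/lvl{sys.argv[1]}.npz",p=p,d=d)
V,U=np.mgrid[:384,:512];Q=world(c,U,V,d=d)*1000
ux=np.array([-.116,-.993]);uy=np.array([.993,-.116]);L=Q[...,:2]-[608.5,-52.5]
a=L@ux;b=L@uy
g=Q[(np.hypot(a,b)<14)&(Q[...,2]>25)&(Q[...,2]<60)];print("lug z med",np.median(g[:,2]).round(2),len(g))
m=(a>35)&(a<230)&(b>-200)&(b<20)&(Q[...,2]>25)&(Q[...,2]<52)
g=Q[m];co=np.array([0,0,np.median(g[:,2])])
for t in(8,4,3,3,3):
    A=np.c_[g[:,:2]-[608.5,-52.5],np.ones(len(g))];k=abs(g[:,2]-A@co)<t;co=np.linalg.lstsq(A[k],g[k,2],rcond=None)[0]
print("plane",co.round(4),k.sum())
E
python3 lvl.py D
```

```text
t 6.88 tcp [632.1  31.1  11.4] xdir deg 75.61 zaxis [ 0.007  0.005 -1.   ] F [ 1.   4.  -1.5] q [0.03 0.73 1.71 0.01 0.7  0.27] gw -0.0
delta tool mm [-2.2 -3.1  1.4]
rotvec tool [ 0.0056 -0.0064  0.0019]
lug z med 42.07 135
plane [-3.90000e-03 -8.00000e-04  4.20591e+01] 3542
```

Almost level: the plane slope has fallen from 0.061 to 0.004. I'll nudge on until the stop shows in the force.

Request:
move_arm(
  targets=[
    [-3, -0.3, 0, 0, 0, 0, 0],
    [-3, -0.3, 0, 0, 0, 0, 0],
  ],
)

```text
t: 7.1
eef_pos: [0.6309, 0.0265, 0.0115]
eef_rot: [-0.0, 0.791, 0.612, 0.006]
contact_force: [6.4, 22.1, -4.9]
gripper_width: -0.008
```

```bash
python3 lvl.py E
```

```text
t 7.1 tcp [630.9  26.5  11.5] xdir deg 75.49 zaxis [ 0.01   0.008 -1.   ] F [ 6.4 22.1 -4.9] q [0.02 0.73 1.71 0.01 0.69 0.26] gw -0.008
delta tool mm [ 2.5 -3.1  1.5]
rotvec tool [ 0.0074 -0.0098 -0.0002]
lug z med 42.65 134
plane [-1.50000e-03 -1.00000e-04  4.24969e+01] 3545
```

Push force jumped from 4 to 23 N, so the stop is reached. I'll back off, rise and look.

Request:
move_arm(
  targets=[
    [4, 0, 0, 0.007, -0.009, 0, 0],
    [8, 0, 0, 0, 0, 0, 0],
    [12, 0, 0, 0, 0, 0, 0],
    [0, 0, -20, 0, 0, 0, 0],
    [0, 0, -30, 0, 0, 0, 0],
    [0, 0, -30, 0, 0, 0, 0],
    [0, 0, 0, 0, 0, 0, 0],
  ],
)

```text
t: 7.73
eef_pos: [0.635, 0.053, 0.0912]
eef_rot: [-0.002, 0.79, 0.613, -0.004]
contact_force: [1.2, 0.5, 1.1]
gripper_width: 0.0
```

```bash
python3 lvl.py F; python3 look.py F; python3 -c "
from plant import bot
from h import *
goal(bot,[608.5,-53,80],75.5)
p,d=bot.snapshot('wrist');cv2.imwrite('pics/w3.png',cv2.resize(p[:,:,::-1],(800,600)))"
```

```text
t 7.73 tcp [635.   53.   91.2] xdir deg 75.62 zaxis [-0.008 -0.002 -1.   ] F [1.2 0.5 1.1] q [ 0.07  0.62  1.67 -0.    0.86  0.32] gw 0.0
delta tool mm [-23.9   0.1  81.3]
rotvec tool [-0.0076  0.0042  0.002 ]
lug z med 42.89 138
plane [-7.00000e-04  8.00000e-04  4.26083e+01] 3563
t 7.78 tcp [633.8  53.   89.1] xdir deg 75.62 zaxis [-0.011 -0.002 -1.   ] F [-1.1 -0.5 -0.7] q [ 0.07  0.62  1.68 -0.    0.86  0.32] gw 0.004
scene [114.1  50.1] [[574.0, -92.0], [623.0, -105.0], [650.0, 6.0], [602.0, 18.0]]
side [117.   47.7] [[573.0, -88.0], [619.0, -100.0], [648.0, 13.0], [602.0, 25.0]]
t 7.88 tcp [631.6  52.5  86.1] xdir deg 75.6 zaxis [-0.016 -0.002 -1.   ] F [-0.6 -0.6 -0.2] q [ 0.06  0.63  1.68 -0.    0.85  0.32] gw 0.0
delta tool mm [-107.9    4.     6.7]
rotvec tool [-0.0146  0.0063  0.0017]
```

View pics/sceneF.png

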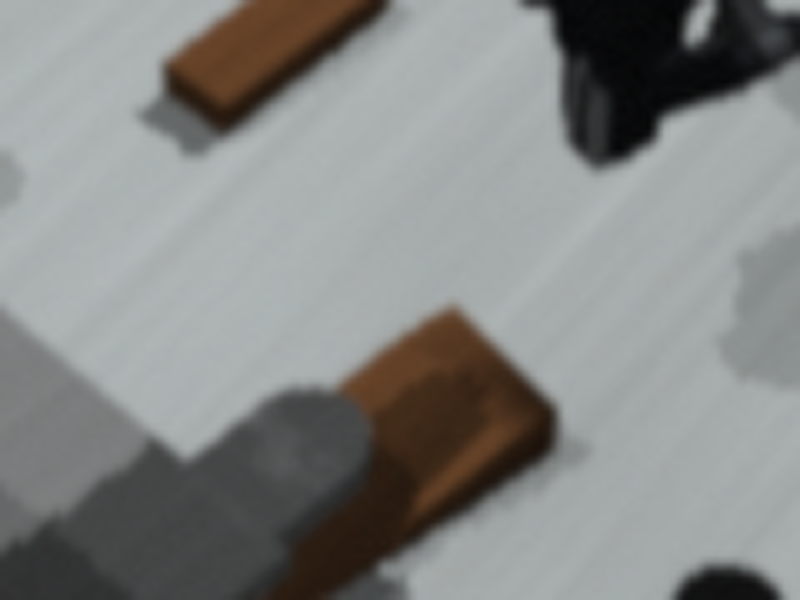

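View pics/w3.png

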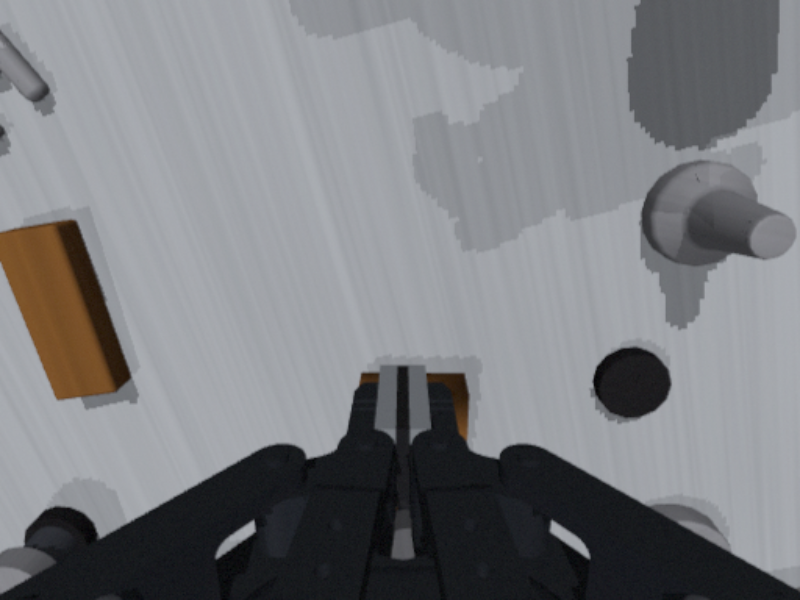

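The wedge has stayed put with the arm away: plate slope is about 0.001 and the lug top is at 42.7 mm. The heel corner now shows in the scene crop at (455,305)–(555,410). Now I'll measure the lug centre for the press.

```bash
python3 - <<'E'
from plant import bot
from h import *
for n,f in(("scene","lvlF"),("side","sideF")):
    z=np.load(f"pics/{f}.npz");d=z["d"];c=bot.calibration(n)
    V,U=np.mgrid[:384,:512];Q=world(c,U,V,d=d)*1000;Q[d<=0]=9000
    L=Q[...,:2]-[608.5,-52.5]
    g=Q[(abs(L[...,0])<45)&(abs(L[...,1])<35)&(Q[...,2]>36)&(Q[...,2]<49)]
    ux=np.array([-.116,-.993]);uy=np.array([.993,-.116]);a=(g[:,:2]-[608.5,-52.5])@ux;b=(g[:,:2]-[608.5,-52.5])@uy
    k=a<14;lo,hi=np.percentile(b[(a<10)&(a>-8)],[1,99]);print(n,"b",lo.round(1),hi.round(1),"front a",np.percentile(a,[.5,2]).round(1),len(g))
    bc=(lo+hi)/2;ac=np.percentile(a,.7)+18;print("centre",(np.array([608.5,-52.5])+ac*ux+bc*uy).round(1))
E
python3 -c "
from plant import bot
from h import *
goal(bot,[608,-53.5,80],75.5)"
```

```text
scene b -20.0 16.4 front a [-14.7 -12.9] 448
centre [606.3 -55.7]
side b -18.2 18.1 front a [-18.3 -17. ] 255
centre [608.5 -52.3]
t 7.93 tcp [631.   52.4  85.3] xdir deg 75.6 zaxis [-0.017 -0.003 -1.   ] F [-0.   0.3 -0.2] q [ 0.06  0.63  1.68 -0.    0.85  0.32] gw 0.001
delta tool mm [-108.2    4.1    5.9]
rotvec tool [-0.016   0.0068  0.0016]
```

Request:
move_arm(
  targets=[
    [-20, 1, -5, -0.016, 0.007, 0, 0],
    [-25, 1, 0, 0, 0, 0, 0],
    [-25, 1, 0, 0, 0, 0, 0],
    [-20, 1, 0, 0, 0, 0, 0],
    [-12, 0, 0, 0, 0, 0, 0],
    [0, 0, 0, 0, 0, 0, 0],
  ],
)

```text
t: 8.43
eef_pos: [0.6039, -0.0489, 0.0822]
eef_rot: [-0.004, 0.789, 0.614, -0.005]
contact_force: [0.2, 0.6, 0.2]
gripper_width: 0.002
```

```bash
python3 -c "
from plant import bot
from h import *
goal(bot,[607.5,-54,48],75.5)
p,d=bot.snapshot('side');cv2.imwrite('pics/s4.png',cv2.resize(p[:,:,::-1],(800,600)))"
```

```text
t 8.43 tcp [603.9 -48.9  82.2] xdir deg 75.79 zaxis [-0.012  0.001 -1.   ] F [0.2 0.6 0.2] q [-0.1   0.6   1.75 -0.    0.81  0.15] gw 0.002
delta tool mm [-4.   5.1 34.1]
rotvec tool [-0.0122  0.0024  0.0051]
```

View pics/s4.png

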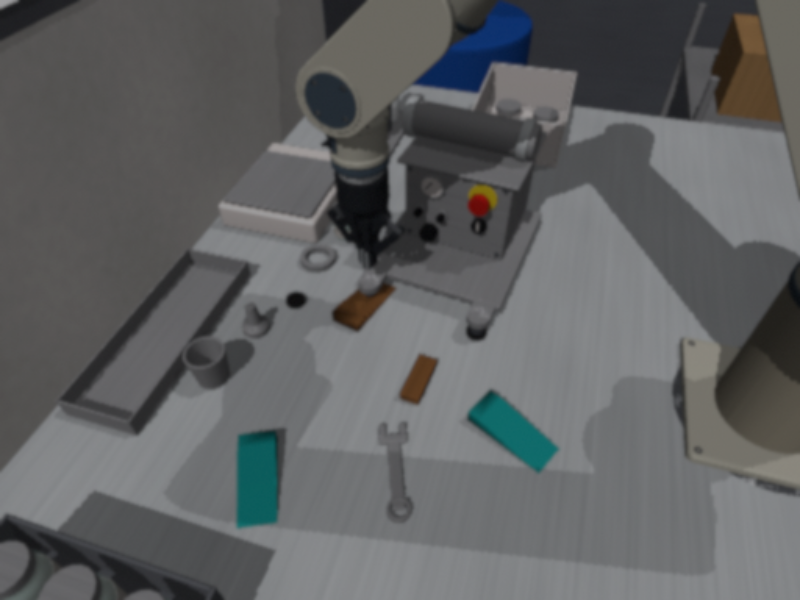

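The tool is above the lug (370,285), and the wrist is clear of the cabinet. Descending.

Request:
move_arm(
  targets=[
    [-4, 5, 10, -0.012, 0.002, 0, 0],
    [0, 0, 10, 0, 0, 0, 0],
    [0, 0, 5, 0, 0, 0, 0],
    [0, 0, 0, 0, 0, 0, 0],
  ],
)

```text
t: 8.82
eef_pos: [0.608, -0.0502, 0.0543]
eef_rot: [-0.001, 0.789, 0.614, -0.0]
contact_force: [0.1, -0.4, 0.7]
gripper_width: -0.001
```

```bash
python3 -c "
from plant import bot
from h import *
goal(bot,[607.5,-54,44],75.5)"
```

```text
t 8.82 tcp [608.  -50.2  54.3] xdir deg 75.83 zaxis [-0.002  0.001 -1.   ] F [ 0.1 -0.4  0.7] q [-0.1   0.64  1.75  0.    0.75  0.14] gw -0.001
delta tool mm [-3.8  0.4 10.3]
rotvec tool [-0.0021 -0.0005  0.0057]
```

Request:
move_arm(
  targets=[
    [-4, 0, 5, 0, 0, 0, 0],
    [0, 0, 3, 0, 0, 0, 0],
    [0, 0, 2, 0, 0, 0, 0],
  ],
)

```text
t: 9.07
eef_pos: [0.6071, -0.0523, 0.0432]
eef_rot: [-0.001, 0.788, 0.615, -0.001]
contact_force: [0.2, 0.4, 0.1]
gripper_width: 0.0
```

Request:
move_arm(
  targets=[
    [0, 0, 2, 0, 0, 0, 0],
  ],
)

```text
t: 9.15
eef_pos: [0.6072, -0.0522, 0.0419]
eef_rot: [-0.001, 0.788, 0.616, -0.001]
contact_force: [-9.4, -1.0, 33.1]
gripper_width: 0.001
```

Request:
move_arm(
  targets=[
    [0, 0, 1, 0, 0, 0, 0],
  ],
)

```text
t: 9.23
eef_pos: [0.6071, -0.0522, 0.042]
eef_rot: [-0.001, 0.788, 0.616, -0.001]
contact_force: [-5.3, -0.9, 15.3]
gripper_width: -0.001
```

Request:
move_arm(
  targets=[
    [0, 0, 1, 0, 0, 0, 0],
  ],
)

```text
t: 9.32
eef_pos: [0.6071, -0.0522, 0.0421]
eef_rot: [-0.001, 0.788, 0.616, -0.001]
contact_force: [-3.5, -0.4, 7.3]
gripper_width: -0.001
```

Request:
move_arm(
  targets=[
    [0, 0, 2, 0, 0, 0, 0],
    [0, 0, 2, 0, 0, 0, 0],
  ],
)

```text
t: 9.48
eef_pos: [0.6072, -0.0522, 0.042]
eef_rot: [-0.001, 0.788, 0.616, -0.001]
contact_force: [-7.9, 0.4, 21.2]
gripper_width: 0.003
```

Request:
move_arm(
  targets=[
    [0, 0, 2, 0, 0, 0, 0],
    [0, 0, 2, 0, 0, 0, 0],
    [0, 0, 2, 0, 0, 0, 0],
  ],
)

```text
t: 9.73
eef_pos: [0.6071, -0.0522, 0.042]
eef_rot: [-0.001, 0.788, 0.616, -0.001]
contact_force: [-6.7, -0.3, 17.8]
gripper_width: 0.001
```

Request:
move_arm(
  targets=[
    [0, 0, 2.5, 0, 0, 0, 0],
    [0, 0, 2.5, 0, 0, 0, 0],
    [0, 0, 2.5, 0, 0, 0, 0],
    [0, 0, 2.5, 0, 0, 0, 0],
    [0, 0, 2.5, 0, 0, 0, 0],
    [0, 0, 2.5, 0, 0, 0, 0],
    [0, 0, 2.5, 0, 0, 0, 0],
    [0, 0, 2.5, 0, 0, 0, 0],
  ],
)

```text
t: 10.4
eef_pos: [0.6072, -0.0522, 0.042]
eef_rot: [-0.001, 0.788, 0.616, -0.001]
contact_force: [-8.0, -0.5, 23.2]
gripper_width: -0.001
```

Request:
move_arm(
  targets=[
    [0, 0, 2.5, 0, 0, 0, 0],
    [0, 0, 2.5, 0, 0, 0, 0],
    [0, 0, 2.5, 0, 0, 0, 0],
    [0, 0, 2.5, 0, 0, 0, 0],
    [0, 0, 2.5, 0, 0, 0, 0],
    [0, 0, 2.5, 0, 0, 0, 0],
    [0, 0, 2.5, 0, 0, 0, 0],
    [0, 0, 2.5, 0, 0, 0, 0],
  ],
)

```text
t: 11.07
eef_pos: [0.6072, -0.0522, 0.042]
eef_rot: [0.0, 0.788, 0.616, -0.001]
contact_force: [-7.9, 0.4, 22.4]
gripper_width: -0.001
```

```bash
python3 look.py G
```

```text
t 11.07 tcp [607.2 -52.2  42. ] xdir deg 76.06 zaxis [-0.002 -0.001 -1.   ] F [-7.9  0.4 22.4] q [-0.1   0.66  1.75 -0.    0.73  0.14] gw -0.001
scene [113.6  34.3] [[590.0, -96.0], [623.0, -104.0], [649.0, 7.0], [616.0, 14.0]]
side [116.1  48. ] [[573.0, -87.0], [620.0, -99.0], [649.0, 13.0], [602.0, 25.0]]
```

Pressed at about 23 N for more than 1.3 s; the TCP height held at 42.0 mm and the wedge did not move. Now I'll let go and retreat straight up.

Request:
move_arm(
  targets=[
    [0, 0, -3, 0, 0, 0, 0],
    [0, 0, -8, 0, 0, 0, 0],
    [0, 0, -20, 0, 0, 0, 0],
    [0, 0, -30, 0, 0, 0, 0],
    [15, 0, -35, 0, 0, 0, 0],
    [30, 0, -35, 0, 0, 0, 0],
    [35, 0, -20, 0, 0, 0, 0],
    [35, 0, 0, 0, 0, 0, 0],
    [0, 0, 0, 0, 0, 0, 0],
    [0, 0, 0, 0, 0, 0, 0],
  ],
)

```text
t: 12.0
eef_pos: [0.6371, 0.062, 0.2034]
eef_rot: [0.001, 0.789, 0.615, 0.002]
contact_force: [0.4, 0.1, -0.4]
gripper_width: -0.003
```

```bash
python3 lvl.py H; python3 look.py H; python3 -c "
from plant import bot
import cv2
p,d=bot.snapshot('side');cv2.imwrite('pics/s5.png',cv2.resize(p[:,:,::-1],(800,600)))"
```

```text
t 12.0 tcp [637.1  62.  203.4] xdir deg 75.86 zaxis [ 0.004  0.001 -1.   ] F [ 0.4  0.1 -0.4] q [0.08 0.47 1.62 0.   1.04 0.32] gw -0.003
delta tool mm [-33.8  -1.2 193.3]
rotvec tool [ 0.0039 -0.0021  0.0064]
lug z med 42.54 134
plane [-6.00000e-04  1.40000e-03  4.26626e+01] 3566
t 12.05 tcp [636.9  61.9 203.1] xdir deg 75.83 zaxis [ 0.004  0.002 -1.   ] F [-0.2  0.3 -0.9] q [0.08 0.47 1.62 0.   1.04 0.32] gw 0.0
scene [114.3  49.7] [[573.0, -92.0], [621.0, -104.0], [650.0, 6.0], [602.0, 19.0]]
side [118.3  48. ] [[572.0, -88.0], [618.0, -101.0], [649.0, 14.0], [603.0, 26.0]]
```

View pics/s5.png

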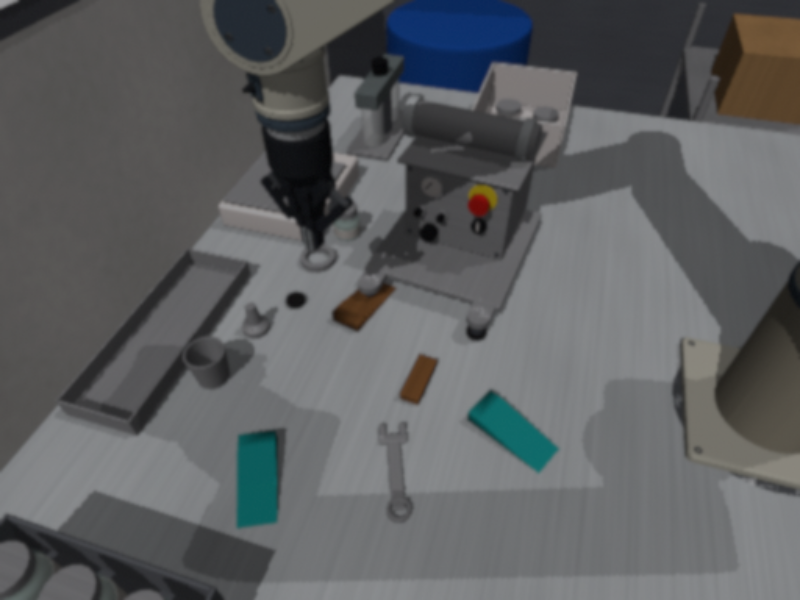

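View pics/sideH.png

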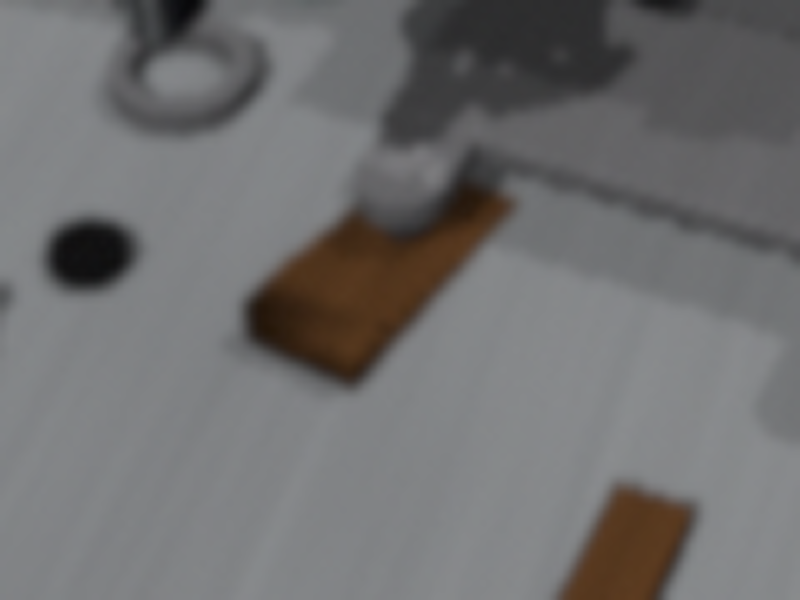

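The final pictures show the wedge under the lug (side view, around (363,305)), the machine level, everything else where it was, and the arm in free air. Handing in.

```bash
python3 -c "
from plant import bot
print(bot.sign_off())"
```

```text
the job is handed in; nothing more can be done
None
```

The wedge is under the short foot, the machine stands level, and it stayed level through the press. I handed in at about 12 s on the robot's clock, with the arm about 200 mm up and touching nothing. No verdict is reported.

- **Push:** I pushed the wedge in thin edge first, with the shut fingertips on its heel and its centreline about 2 to 3 mm from the foot. The push force went from about 4 N to 23 N when the machine reached its level stop, and I backed off there.
- **Press:** I pressed on the lug at about 23 N for 1.3 s, after a brief 33 N at first contact. The fingertip stayed at 42.0 mm the whole time. The press spot was about 2 mm from the lug centre I had measured. I then let go straight up.
- **Last checks:** The plate slope is now about 0.001, against about 0.06 at the start. The lug top measured 42.5 mm, where 42 mm is level. The wedge was in the same place before and after the press to within about 2 mm, and the other things looked unmoved.
- **Disagreements:** The first wrist-camera reading was about 8 mm off the two outside cameras, probably because the arm was still moving. I set it aside, and a second reading from a slower arm agreed on the heel but still put the thin edge about 7 mm off. The outside cameras differed from each other by 2 to 7 mm on the wedge's ends.

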